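Slide the box under the spout and tip the tubes in

ROBOT

A 6-joint arm with a two-finger parallel gripper is mounted at the origin on the work surface. World frame = base frame: x ahead of the robot, y to its left, z up, the work surface at z = 0. Lengths are in mm, angles in degrees, forces in N, time in s.
With the tool pointing down it reaches from about 325 to 925 mm from the base axis. Payload 3.1 kg.
Tool frame: the origin (TCP) lies at the very end of the fingers, on their centre line; the grasp point (between the pads) lies grasp_offset behind it (grasp_offset is the distance from the TCP to the grasp point, in mm); z points along the fingers, x is the direction in which the jaws open and shut, and the axes are right-handed (so a half turn about z gives the same grasp; the last joint's range is limited). The gripper opens to 85 mm and grips with 20 to 120 N. Pads are 22 mm wide; open, the fingers measure 114 mm over their backs; the gripper's body (76 mm by 85 mm) begins 54 mm behind the grasp point. The pads swing forward as they close: fully open they stand 13 mm farther back than shut.
Start: joints at [64.675, 12.427, 92.441, -0, 75.132, -6.429], TCP at [202.39, 591.335, 202.2] pointing down, gripper open.
Joint ranges: [-157.48, 157.48], [-44.54, 120.13], [17.64, 146.25], [-64.5, 244.5], [7.68, 150.69], [-147.95, 147.95]. Speed limits (degrees/s): [159.86, 159.86, 180, 180, 180, 180].

INTERFACE

Orientations are given as [roll, pitch, yaw] about the fixed x, y, z axes, in that order (R = Rz(yaw) Ry(pitch) Rx(roll)).
In Python, from station import * gives the robot as it stands. Calls block until the motion is done:
- goto(position, orientation): joint-space move of the TCP to a pose.
- move_l(position, attitude=None, speed=150): straight line of the TCP; attitude=None keeps the orientation; speed is the mean speed in mm/s.
- move_j(angles): joint-space move.
- grip(opening, squeeze=None): finger opening in mm; squeeze is the grip in N (None keeps the last); returns when the fingers have stopped.
- wait(seconds).
- solve_ik(position, orientation): joint angles nearest the present ones, or None.
- get_obs(): the state.
- get_image(name): name is "side" or "top"; returns the picture (420x560x3 uint8, red, green, blue); there is no depth.
- get_calibration(name): a dict with "fx", "fy", "cx", "cy" (pixels), "R" (3x3) and "t" (3): a world point X has camera coordinates R X + t. Camera axes: x right, y down, z forward; pixel columns grow to the right and rows downward; lengths in mm; the calibration is good to about 2 mm. A picture is of the moment at which its call begins. get_calibration takes no time and is no camera call.
A pose or a line that the arm cannot do raises Unreachable and nothing moves.
- sign_off(): hands the job in, once; it reports no verdict.
Trained networks look in the newest picture that a camera, given by its name, has taken for a name from the list of things; names that differ only in an ending like _2 or _b are one class to them, and where a whole thing is asked for, a point or a joint stands for the part that bears it (a point fixed in the world has none). Each returns a list of dicts, best first, with "score" (0 to 1); they miss things now and then, are a little off and sometimes report something else, mostly with a low value. They report only what shows in the picture. A call takes as long as a camera call. They do not tell look-alikes from the thing itself.
- spot_in(name, camera): "extent" ([centre column, centre row, width, height] in pixels, round what is visible of it).
- regions_of(name, camera): "region" (420x560 bool, what is visible of it) and "extent" ([centre column, centre row, width, height] in pixels, round what is visible of it).
The state is a dict: "t": time; "joint_pos": joint angles; "qvel": joint speeds; "effort": joint torques, N m; "tcp_pos": TCP position; "ee_rot": TCP orientation; "wrist_force": force on the tool from outside, world axes, zero at the start; "moment": the same for the moment, N m; "grip_width": finger opening in mm.
Only numpy, scipy, OpenCV 4.12 (cv2) and the standard library are available. Lean on these libraries where they do the work, as an engineer would, in place of code of your own. Each camera call takes 0.05 s, during which the arm holds its last target.

TASK

Slide the orange box along its rail by its handle until it is centred under the fixed spout. Then lift the red handle of the hinged tray so that all three tube offcuts roll through the spout into the box, and lower the empty tray back to level. Leave the box centred under the spout, and do not disturb the tools, the tub and the bottle around the station.

Things in the scene. Friction and masses are not known exactly. Their poses are not given: they have to be found in the camera images.
- box_handle (a point): middle of the orange box's handle, a level round steel bar 12 mm thick and 100 mm long, 85 mm above the table. It stands 55 mm clear of the box's end wall, on the side away from the spout, joined to the box at both ends of the bar. x runs along the bar, y along the rail towards the spout, z up. Can be pinched from above across the bar (fingers closing along y)
- box_floor (a point): centre of the inner floor of the orange open box (138 mm wide across the rail, 140 mm long along the rail, walls 4 mm, rim 70 mm above this floor and 100 mm above the table). Axes as at the handle; the handle bar is 125 mm from here along -y. The box stays where it is left
- carriage (a joint): position of the orange box along its rail, 0 at the rail's far end from the spout, growing towards the spout (m), range 0 to 0.28; sliding takes about 2.5 N, plus 8 N per m/s. No stop or catch marks the place under the spout: the box can be pushed past it
- spout_mouth (a point): centre of the lower opening of the fixed aluminium spout (a square sheet-metal hopper, opening 114 mm across the rail by 72 mm along it), 118 mm above the table, right over the rail; the hopper's walls rise to 220 mm above the table. x across the rail, y along the rail towards the tray, z up. The box is in place when box_floor is straight below this point (no offset along y)
- tray_hinge (a point): point on the tipping tray's hinge axis, midway across, 36 mm along +y from the spout's centre and 146 mm above the table. Fixed. x is the hinge axis, y points from the hinge along the level tray towards its handle, z up
- tray_handle (a point): middle of the tipping tray's red handle, a level round bar 12 mm thick and 100 mm long, parallel to the hinge; with the tray level it is 180 mm along y from the hinge and 19 mm above it (165 mm above the table). It stands 50 mm clear of the tray's end wall, joined to it at both ends of the bar. It can be pinched from above across the bar; the round bar turns between the fingers as the tray swings
- tray (a joint): angle of the grey tipping tray (108 mm wide, 130 mm long, sides 40 mm high, open at the hinge end, which pours into the spout), 0 level, growing as the handle is lifted, stop at 1.0 (rad). A 2 mm lip at the pouring edge holds the tubes until about 0.55; at 0.8 to 0.9 they all roll out. Tray 0.35 kg; let go, it falls back to level
- tube_a: tube offcut, a plain round aluminium tube 28 mm in diameter and 90 mm long, 35 to 70 g; starts lying across the tipping tray (its length along the tray hinge); origin at its centre, x along its length
- tube_b: tube offcut, a plain round copper tube 28 mm in diameter and 90 mm long, 35 to 70 g; starts lying across the tipping tray (its length along the tray hinge); origin at its centre, x along its length
- tube_c: tube offcut, a plain round aluminium tube 28 mm in diameter and 90 mm long, 35 to 70 g; starts lying across the tipping tray (its length along the tray hinge); origin at its centre, x along its length
- wrench: bystander: steel wrench 180 mm long lying on the table beyond the rail; leave alone
- tub: bystander: white open tub 130 x 100 x 60 mm on the table beyond the rail; leave alone
- oil: bystander: yellow bottle 160 mm tall, 60 mm across, standing left of the station; leave alone
- driver: bystander: screwdriver 190 mm long lying on the table to the right of the rail; leave alone
Not all that is in view belongs to the job. What is shaped like the tube_c but green or turquoise is not meant.

How it is judged (in metres and radians):
On the way, in this order (a step that is already met when the one before it is completed fails the run):
1. the box is centred under the spout (within 15 mm along the rail) while the tray is still level with the tubes in it (y of box_floor in the frame of spout_mouth between -0.015 and 0.015 m and value of joint tray below 0.1 rad and height (world z) of each of tube_a, tube_b, tube_c above 0.15 m), for 0.2 s.
2. the tray is tipped (over 0.3 rad) with the box centred under the spout (y of box_floor in the frame of spout_mouth between -0.015 and 0.015 m and value of joint tray above 0.3 rad), for 0.1 s.
At the end, for the whole second after the job is handed in: All three tubes lie at rest inside the orange box, below its rim (centres), the box is still centred under the spout within 15 mm along the rail, and the tray is back to level (within 0.06 rad) (x of tube_a in the frame of box_floor between -0.066 and 0.066 m and y of tube_a in the frame of box_floor between -0.067 and 0.067 m and z of tube_a in the frame of box_floor between 0 and 0.07 m and x of tube_b in the frame of box_floor between -0.066 and 0.066 m and y of tube_b in the frame of box_floor between -0.067 and 0.067 m and z of tube_b in the frame of box_floor between 0 and 0.07 m and x of tube_c in the frame of box_floor between -0.066 and 0.066 m and y of tube_c in the frame of box_floor between -0.067 and 0.067 m and z of tube_c in the frame of box_floor between 0 and 0.07 m and y of box_floor in the frame of spout_mouth between -0.015 and 0.015 m and linear speed of each of tube_a, tube_b, tube_c below 0.05 m/s and value of joint tray below 0.06 rad); the robot touches nothing.
It fails at once if the wrench is moved by more than 20 mm (distance of wrench from where it was at the start of the episode above 0.02 m).
It fails at once if the white tub is moved by more than 20 mm (distance of tub from where it was at the start of the episode above 0.02 m).
It fails at once if the yellow bottle is moved by more than 20 mm (distance of oil from where it was at the start of the episode above 0.02 m).
It fails at once if the screwdriver is moved by more than 20 mm (distance of driver from where it was at the start of the episode above 0.02 m).
It fails at once if a tube falls beside the box, onto the rail or table (height (world z) of any of tube_a, tube_b, tube_c below 0.026 m).
It also fails if it takes over 56 s, if anything falls off the work surface, if the arm or the gripper's body presses on something with over 40 N, if the wrist force passes 120 N, or if a joint passes its speed limit or range.

## Working session

There is one attempt and no reset: what is moved stays moved. The work goes in short steps, each a Python script; the robot and the scene stay as the last script left them, time stands still between calls to the robot, and variables do not carry over. Pictures are saved under pics/ and viewed, and the job is handed in when it is done.

```bash
mkdir -p pics; ls; python3 - <<'E'
from station import *
import cv2
for n in ("side","top"):
    im=get_image(n); cv2.imwrite(f"pics/{n}0.png",im[:,:,::-1])
    c=get_calibration(n); print(n,c)
o=get_obs(); print(o)
E
```

```text
pics
side {'fx': 509.60275176222433, 'fy': 509.60275176222433, 'cx': 277.3025728925889, 'cy': 202.3374630161631, 'R': array([[-0.99616004, -0.08590107,  0.01691689],
       [-0.0679393 ,  0.63657653, -0.76821519],
       [ 0.05522162, -0.76641459, -0.63996816]]), 't': array([ 554.00075479,  106.21145181, 1606.27052257])}
top {'fx': 485.398150491626, 'fy': 485.398150491626, 'cx': 273.115158856271, 'cy': 202.8074695337635, 'R': array([[-0.09937494, -0.99504411,  0.00344217],
       [-0.9742977 ,  0.09659903, -0.20350092],
       [ 0.20215988, -0.02357659, -0.9790687 ]]), 't': array([  76.7228762 ,  576.49611641, 1259.45140238])}
{'t': 0.1, 'joint_pos': array([ 6.46768502e+01,  1.24726880e+01,  9.25193851e+01,  1.90116947e-03,
        7.51332399e+01, -6.42773479e+00]), 'qvel': array([ 0.03867747, -0.19914954, -0.15196961, -0.08173195,  0.08648711,
       -0.06938858]), 'effort': array([-9.72843518e-04, -3.98080945e+01, -3.04970062e+01, -1.34946322e-04,
        4.30890897e-03,  1.18469859e-05]), 'tcp_pos': array([202.01796339, 590.60805683, 200.99528023]), 'ee_rot': array([-1.79984146e+02,  1.24319631e-01,  7.11041124e+01]), 'wrist_force': array([ 0.29132975, -0.13983884, -0.20042952]), 'moment': array([-0.00284605, -0.01370375, -0.01289196]), 'grip_width': 85.47869176294192}
```

View pics/side0.png

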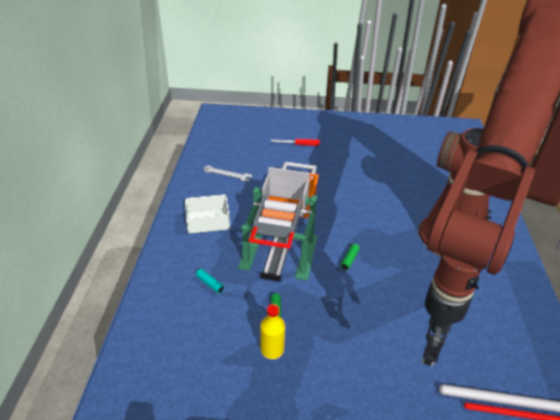

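View pics/top0.png

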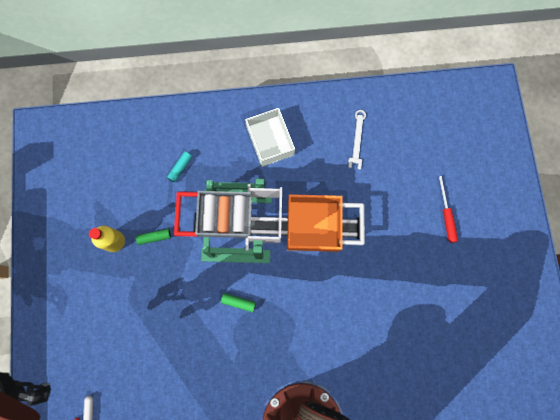

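The top view shows the tray with three tubes at about (224,213), its red handle at (185,213), the spout at (265,215), the orange box at (315,222) and the box handle bar at about (362,223). Possible mix-ups:
- **Tubes:** the green and teal ones on the table at (153,237), (238,302) and (180,166) are not the ones in the tray.
- **Red items:** the screwdriver grip at (450,225) and the bottle cap at (96,234) are not the red tray handle.
- **Light bars:** the loose rod at (88,405) and the spout frame at (265,215) are not the steel box handle at (362,223).

I'll check the choice in a close crop.

```bash
python3 - <<'E'
import cv2
im=cv2.imread("pics/top0.png")
cv2.imwrite("pics/top0c.png",cv2.resize(im[170:270,165:375],None,fx=3.8,fy=3.8,interpolation=cv2.INTER_CUBIC))
im=cv2.imread("pics/side0.png")
cv2.imwrite("pics/side0c.png",cv2.resize(im[150:290,220:340],None,fx=4.2,fy=4.2,interpolation=cv2.INTER_CUBIC))
E
```

```text
(no output)
```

View pics/top0c.png

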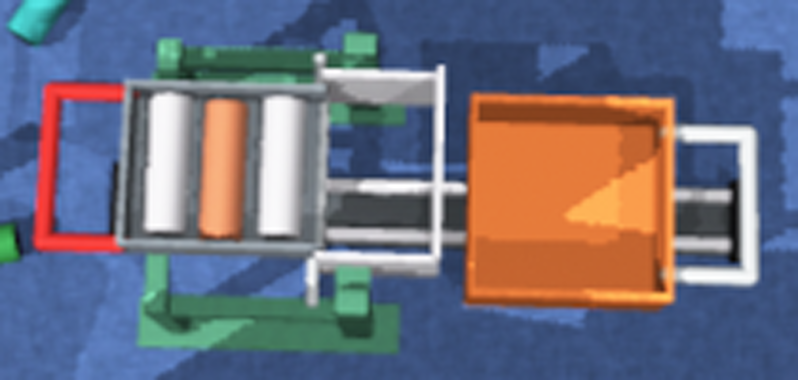

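View pics/side0c.png

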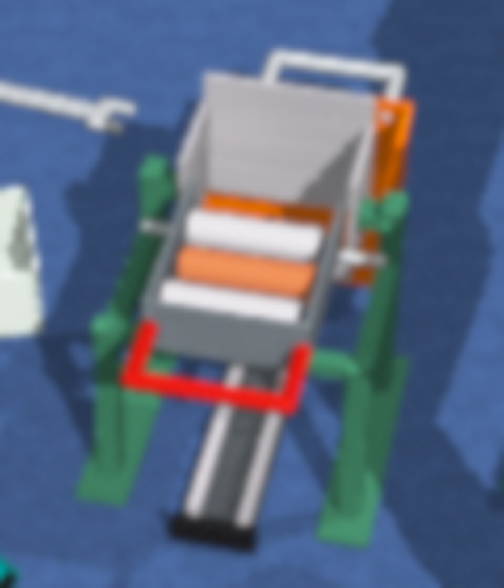

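The crop confirms it: the red bar runs (49,92)–(42,243), the steel bar runs (748,134)–(748,276), and there are three tubes (two white, one copper) in the tray. Now I'll compute positions and triangulate to check them.

```bash
cat > h.py <<'E'
from station import *
import numpy as np, cv2
def ray(cam,uv):
    c=get_calibration(cam);R=np.array(c['R']);t=np.array(c['t'])
    d=R.T@np.array([(uv[0]-c['cx'])/c['fx'],(uv[1]-c['cy'])/c['fy'],1.]);return -R.T@t,d/np.linalg.norm(d)
def onz(cam,uv,z):
    o,d=ray(cam,uv);return o+d*(z-o[2])/d[2]
def proj(cam,X):
    c=get_calibration(cam);p=np.array(c['R'])@np.array(X,float)+c['t'];return np.array([c['fx']*p[0]/p[2]+c['cx'],c['fy']*p[1]/p[2]+c['cy']])
def tri(a,b):
    o1,d1=ray('top',a);o2,d2=ray('side',b)
    s=np.linalg.lstsq(np.c_[d1,-d2],o2-o1,rcond=None)[0]
    return (o1+d1*s[0]+o2+d2*s[1])/2,np.linalg.norm(o1+d1*s[0]-o2-d2*s[1])
E
python3 - <<'E'
from h import *
np.set_printoptions(precision=1,suppress=True)
T=lambda u,v:((u+.5)/3.8-.5+165,(v+.5)/3.8-.5+170)
S=lambda u,v:((u+.5)/4.2-.5+220,(v+.5)/4.2-.5+150)
for n,a,b,z in [('tray h',[(49,92),(42,243)],[(133,380),(293,405)],165),('box h',[(748,134),(748,276)],[(272,60),(400,77)],85)]:
    P=[onz('top',T(*p),z) for p in a];Q=[onz('side',S(*p),z) for p in b]
    print(n,'top',*P,np.mean(P,0),np.linalg.norm(P[0]-P[1]),'side',*Q,np.mean(Q,0))
    print(tri(T(*np.mean(a,0)),S(*np.mean(b,0))))
print('rim',[onz('top',T(*p),100) for p in [(472,95),(672,100),(672,305),(468,302)]])
print('spout far wall',[onz('top',T(*p),220) for p in [(440,68),(437,270)]])
print('pins',[onz('top',T(*p),146) for p in [(320,60),(312,300)]])
E
```

```text
tray h top [605.8 257.5 165. ] [506.1 268.  165. ] [556.  262.7 165. ] 100.21377809967366 side [605.8 252.9 165. ] [504.6 264.7 165. ] [555.2 258.8 165. ]
(array([554.7, 262.2, 168.3]), np.float64(0.24775890292687555))
box h top [ 547.1 -213.6   85. ] [ 448. -200.   85.] [ 497.6 -206.8   85. ] 99.96222211518632 side [ 551.5 -212.1   85. ] [ 446.9 -199.9   85. ] [ 499.2 -206.    85. ]
(array([ 498.2, -207. ,   84.1]), np.float64(1.7056080032527008))
rim [array([590.7, -23.3, 100. ]), array([ 573.4, -161.2,  100. ]), array([ 432. , -142.9,  100. ]), array([447.7,  -5.3, 100. ])]
spout far wall [array([583.5,   2. , 220. ]), array([456.5,  17. , 220. ])]
pins [array([614.5,  78.5, 146. ]), array([454.2,  98.1, 146. ])]
```

```bash
python3 - <<'E'
from h import *
np.set_printoptions(precision=1,suppress=True)
print(grasp_offset)
a=np.array([498.2,-206.8]);b=np.array([555.5,261.5]);u=(b-a)/np.linalg.norm(b-a)
yaw=np.degrees(np.arctan2(u[1],u[0]));print(u,yaw,np.linalg.norm(b-a))
O=[180,0,yaw]
zb=85-grasp_offset
for p in [[*a,zb+120],[*a,zb],[*(b-341*u),zb],[*b,165-grasp_offset],[*(b-75*u),300]]: print(p,solve_ik(p,O))
p=get_obs()['tcp_pos']
move_l([p[0],p[1],330],speed=200)
goto([*a,zb+150],O)
grip(50,40)
move_l([*a,zb+60],speed=200)
print(get_obs()['tcp_pos'],get_obs()['ee_rot'],get_obs()['t'])
cv2.imwrite("pics/t1.png",cv2.resize(get_image('top')[150:290,260:430],None,fx=4,fy=4)[:,:,::-1])
cv2.imwrite("pics/s1.png",cv2.resize(get_image('side')[100:260,200:380],None,fx=3.5,fy=3.5)[:,:,::-1])
E
```

```text
18.700000000000003
[0.1 1. ] 83.02410869680264 471.7925179567815
[np.float64(498.2), np.float64(-206.8), 186.3] [ -30.     2.8  104.9    0.    72.3 -113. ]
[np.float64(498.2), np.float64(-206.8), 66.3] [ -30.    11.3  109.8    0.    59.  -113. ]
[np.float64(514.0849727235609), np.float64(-76.97569412838465), 66.3] [-16.3   9.  112.4  -0.   58.5 -99.3]
[np.float64(555.5), np.float64(261.5), 146.3] [ 18.7  14.1  96.7  -0.   69.2 -64.4]
[np.float64(546.3911230330413), np.float64(187.05519923862508), 300] [ 11.9   3.   92.5  -0.   84.5 -71.1]
[ 498.6 -207.1  126.8] [180.   0.  83.] 4.9417
```

View pics/t1.png

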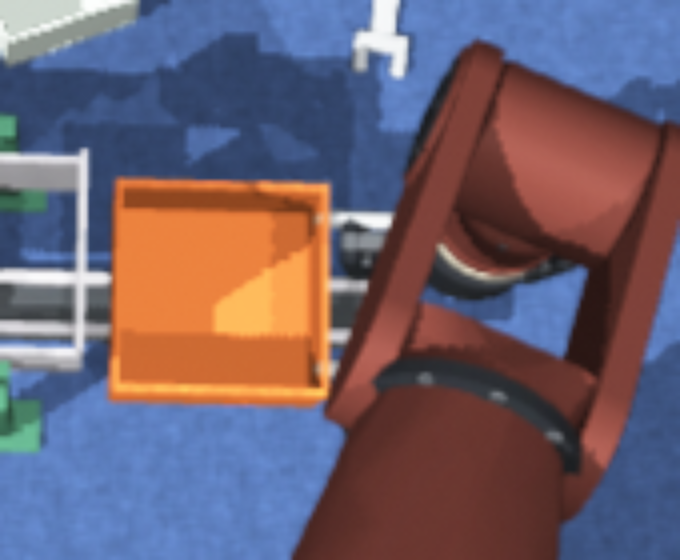

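View pics/s1.png

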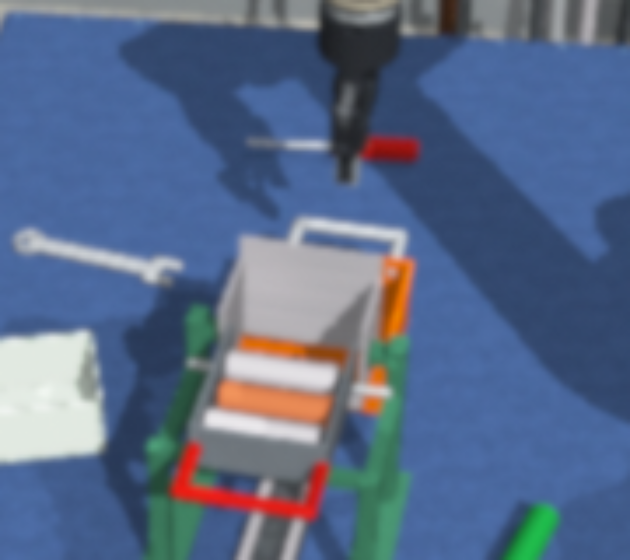

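The gripper hangs at about (345,175) in the side crop, above the middle of the steel bar at (350,228), and the box hasn't moved. I'll go down, pinch and slide.

```bash
cat >> h.py <<'E'
A=np.array([498.2,-206.8]);B=np.array([555.5,261.5]);U=(B-A)/np.linalg.norm(B-A)
O=[180,0,float(np.degrees(np.arctan2(U[1],U[0])))]
zb=85-grasp_offset; zt=165-grasp_offset
E
python3 - <<'E'
from h import *
np.set_printoptions(precision=1,suppress=True)
move_l([*A,zb],speed=80)
print(get_obs()['wrist_force'])
print(grip(0,40)); o=get_obs(); print(o['grip_width'],o['tcp_pos'],o['wrist_force'],o['t'])
if 8<o['grip_width']<16:
    move_l([*(B-341*U),zb],speed=60)
    wait(.3);o=get_obs();print(o['grip_width'],o['tcp_pos'],B-341*U,o['wrist_force'],o['t'])
cv2.imwrite("pics/t2.png",cv2.resize(get_image('top')[150:290,160:360],None,fx=4,fy=4)[:,:,::-1])
E
```

```text
[-0.5  0.9  0.6]
False
-0.03647822174412908 [ 498.2 -206.8   66.4] [ 0.3 -0.3 -0.1] 6.475
```

View pics/t2.png

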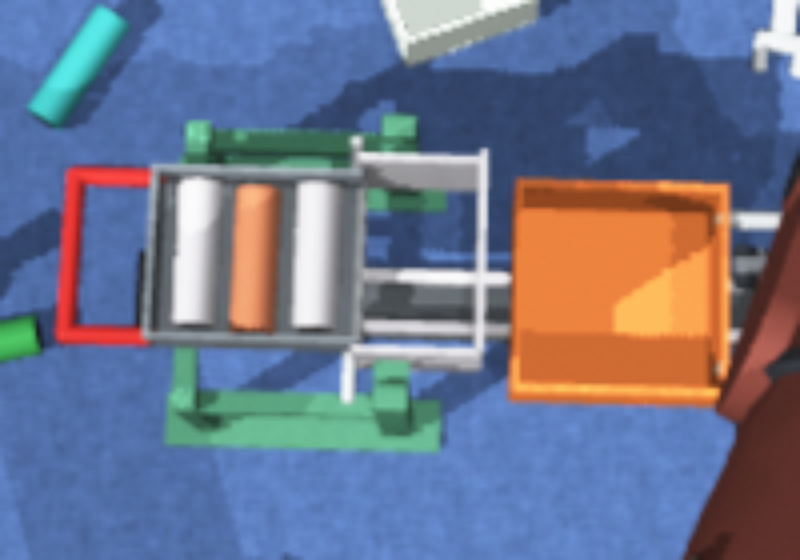

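The fingers closed to 0 mm, so they missed the bar. I'll check from the side.

```bash
python3 - <<'E'
from h import *
im=get_image('side')
cv2.imwrite("pics/s2.png",cv2.resize(im[120:230,230:350],None,fx=5,fy=5,interpolation=cv2.INTER_CUBIC)[:,:,::-1])
print(proj('side',[*A,85]),proj('side',[*A,66]),proj('top',[*A,85]))
E
```

```text
[299.85687762 165.8070717 ] [299.60657248 170.31119777] [361.45396195 223.19048518]
```

View pics/s2.png

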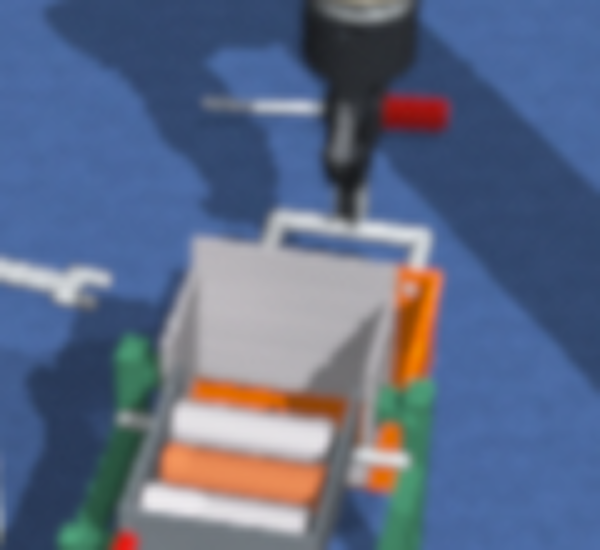

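```bash
python3 - <<'E'
from h import *
np.set_printoptions(precision=1,suppress=True)
move_l([*A,zb+60],speed=150)
p=get_obs()['tcp_pos']
move_l([p[0],p[1]-60,p[2]+0],speed=150)
im=get_image('side');o=get_obs()
print(o['tcp_pos'],o['ee_rot'],o['grip_width'],o['t'],proj('side',o['tcp_pos']))
im=im[80:200,230:370];im=cv2.resize(im,None,fx=5,fy=5,interpolation=cv2.INTER_CUBIC)[:,:,::-1].copy()
q=(proj('side',o['tcp_pos'])-[230,80])*5+2
cv2.circle(im,tuple(int(x) for x in q),3,(0,255,0),-1)
cv2.imwrite("pics/s3.png",im)
im=get_image('top')
print(proj('top',o['tcp_pos']))
cv2.imwrite("pics/t3.png",cv2.resize(im[140:300,280:460],None,fx=3.5,fy=3.5)[:,:,::-1])
E
```

```text
[ 497.5 -265.9  125.3] [-179.9   -0.1   83. ] -0.006768810212534959 7.725 [301.5 146.3]
[387.2 218.7]
```

View pics/s3.png

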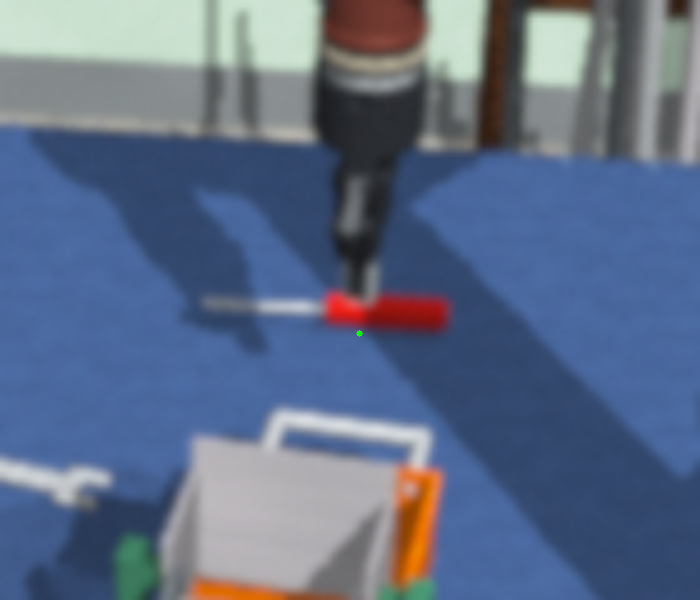

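View pics/t3.png

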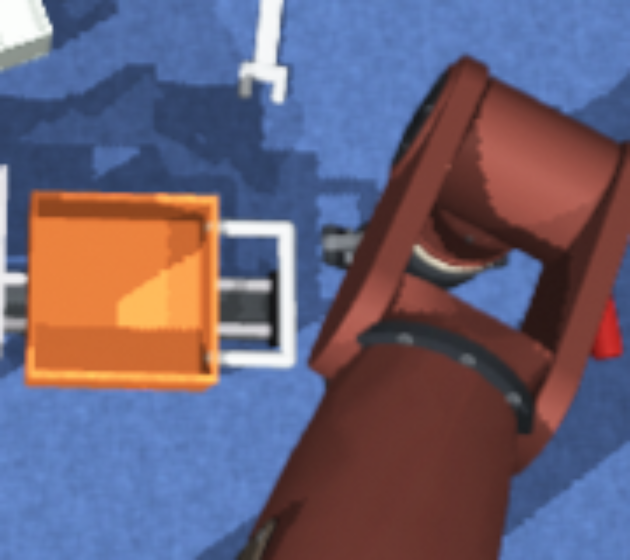

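```bash
python3 - <<'E'
from h import *
p=[202,590.6,201];q=[202,590.6,214]
for c in('side','top'):print(c,proj(c,p),proj(c,q),proj(c,[0,0,0]))
a=cv2.imread('pics/side0.png');b=cv2.imread('pics/top0.png')
x=cv2.resize(a[270:390,400:500],None,fx=5,fy=5);y=cv2.resize(b[340:420,0:110],None,fx=5,fy=5)
for im,c,o in((x,'side',(400,270)),(y,'top',(0,340))):
    cv2.circle(im,tuple(int(v) for v in (proj(c,p)-o)*5+2),3,(0,255,0),-1)
cv2.imwrite('pics/tipS.png',x);cv2.imwrite('pics/tipT.png',y)
E
```

```text
side [427.52723916 356.78936792] [428.85224598 353.08804352] [453.06394381 236.03393404]
top [ 36.85492953 379.15025676] [ 34.08258929 380.04207277] [302.68449527 424.99162697]
```

View pics/tipS.png

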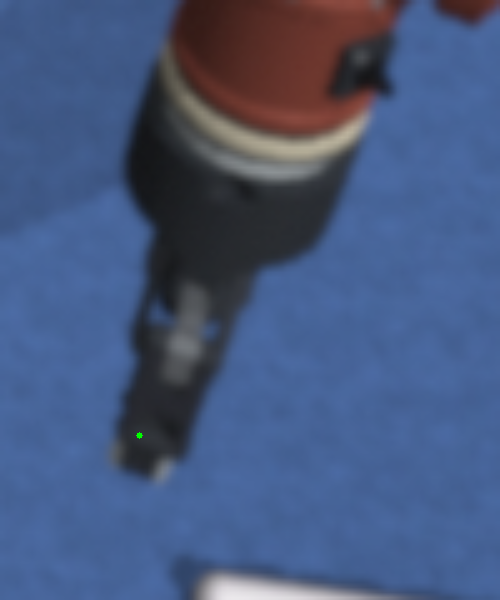

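View pics/tipT.png

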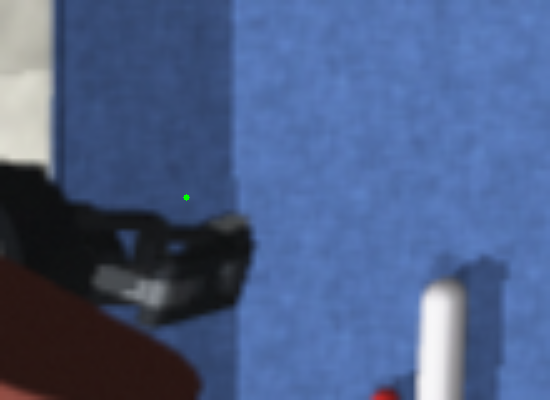

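The drawn TCP doesn't match the fingertip at either place, so there is an offset between the arm and the cameras. I'll measure it at a few free poses with the fingers shut.

```bash
python3 - <<'E'
from h import *
np.set_printoptions(precision=1,suppress=True)
for i,P in enumerate([[480,-300,260],[560,230,330]]):
    goto(P,O); wait(.2)
    o=get_obs();rows=[]
    for c in('top','side'):
        im=get_image(c)
        q=proj(c,o['tcp_pos']);x0=int(np.clip(q[0]-50,0,460));y0=int(np.clip(q[1]-60,0,300))
        z=cv2.resize(im[y0:y0+120,x0:x0+100],None,fx=4,fy=4,interpolation=cv2.INTER_CUBIC)[:,:,::-1].copy()
        cv2.circle(z,tuple(int(v) for v in (q-[x0,y0])*4+1.5),3,(0,255,0),-1)
        rows.append(z);print(i,c,o['tcp_pos'],q,x0,y0)
    cv2.imwrite(f'pics/cal{i}.png',np.hstack(rows))
print(get_obs()['t'])
E
```

```text
0 top [ 479.1 -298.6  257.5] [416.  215.3] 366 155
0 side [ 479.1 -298.6  257.5] [309.4 108. ] 259 47
1 top [560.3 229.1 329.8] [177.5 196.1] 127 136
1 side [560.3 229.1 329.8] [269.9 186.3] 219 126
10.9417
```

View pics/cal0.png

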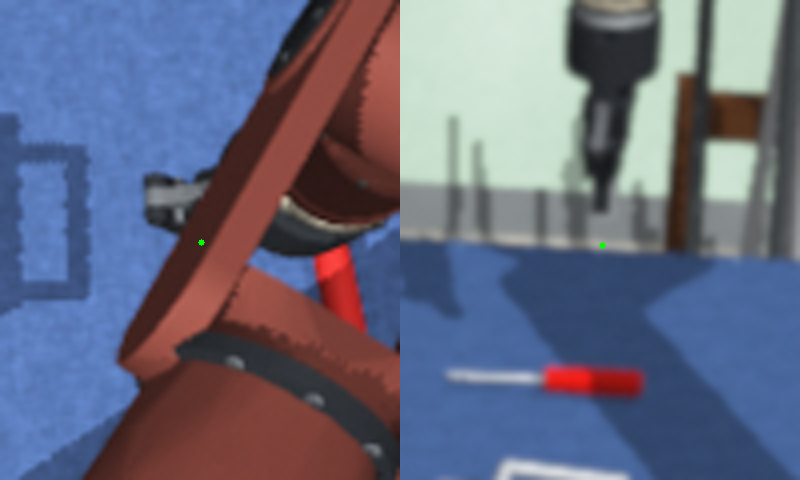

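View pics/cal1.png

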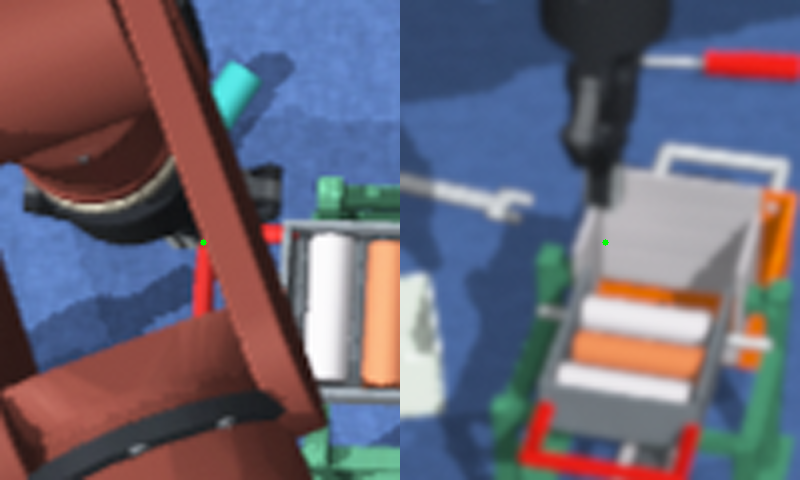

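```bash
python3 - <<'E'
from h import *
np.set_printoptions(precision=1,suppress=True)
for dz in(13,40):
  for s in(-50,50):
    p=np.array([202+s*.325,590.6+s*.945,201+dz])
    print(dz,s,(proj('side',p)-[400,270])*5+2,(proj('top',p)-[0,340])*5+2)
goto([480,-300,60],O)
for z in(30,15,6):
    move_l([480,-300,z],speed=60); o=get_obs(); print(z,o['tcp_pos'],o['wrist_force'])
    if abs(o['wrist_force'][2])>5: break
wait(.2);o=get_obs(); print(o['tcp_pos'],o['wrist_force'],o['grip_width'],o['t'])
rows=[]
for c in('top','side'):
    im=get_image(c)
    q=proj(c,o['tcp_pos']);x0=int(np.clip(q[0]-50,0,460));y0=int(np.clip(q[1]-60,0,300))
    z=cv2.resize(im[y0:y0+120,x0:x0+100],None,fx=4,fy=4,interpolation=cv2.INTER_CUBIC)[:,:,::-1].copy()
    cv2.circle(z,tuple(int(v) for v in (q-[x0,y0])*4+1.5),3,(0,255,0),-1)
    rows.append(z);print(c,q,x0,y0)
cv2.imwrite(f'pics/cal2.png',np.hstack(rows))
E
```

```text
13 -50 [169.6 323. ] [279.8 229.4]
13 50 [121.2 518.6] [ 65.4 175.1]
40 -50 [183.6 283.3] [252.6 239.8]
40 50 [135.4 479.6] [ 32.9 184. ]
30 [ 479.8 -299.9   29.6] [-0.6  0.2  0.3]
15 [ 479.5 -299.6   14.3] [ 0.6 -0.5 -0.3]
6 [ 479.5 -299.6    5.4] [-0.8 -0.6  0. ]
[ 480.2 -300.1    6.2] [-0.7 -0.1  0.5] 0.16179968591795862 14.6417
top [390.3 230.8] 340 170
side [305.1 168.8] 255 108
```

View pics/cal2.png

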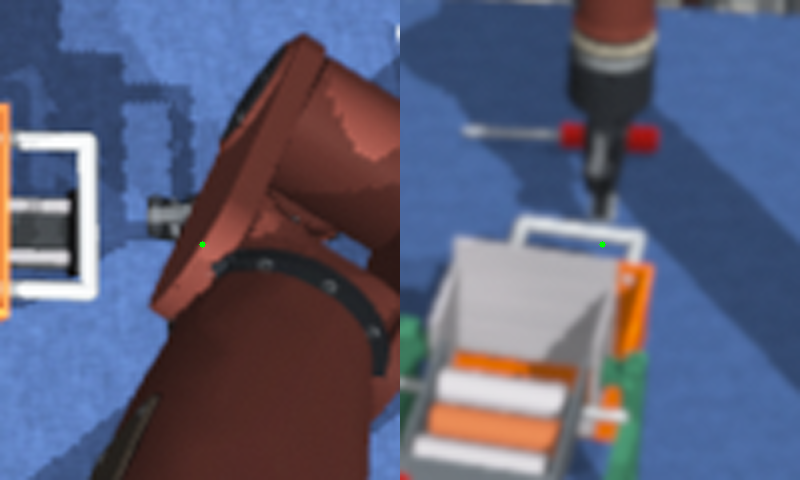

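Nothing touches at a reported z of 6, and the picture shows the tip about 7 px above the projected TCP, so the fingertips seem to sit 25–30 mm higher than reported. I'll feel for the table in small steps.

```bash
python3 - <<'E'
from h import *
np.set_printoptions(precision=1,suppress=True)
z=2
while z>=-34:
    move_l([480,-300,z],speed=40); o=get_obs(); print(z,o['tcp_pos'],o['wrist_force'])
    if np.abs(o['wrist_force']).max()>4: break
    z-=3
print(o['t'])
im=get_image('side')[100:200,260:380]
cv2.imwrite('pics/s4.png',cv2.resize(im,None,fx=5,fy=5,interpolation=cv2.INTER_CUBIC)[:,:,::-1])
E
```

```text
2 [ 479.7 -299.7    1.6] [0.3 0.4 0.2]
-1 [ 479.7 -299.8   -1.3] [-0.8 -0.6  1.5]
-4 [ 479.8 -299.8   -4.3] [ 0.1 -0.5  0.3]
-7 [ 479.8 -299.8   -7.3] [ 0.4 -0.1 -0.3]
-10 [ 479.7 -299.8  -10.3] [ 0.6  0.1 -0.2]
-13 [ 479.8 -299.8  -13.3] [ 0.4 -0.1  0.6]
-16 [ 479.8 -299.8  -16.3] [-0.2  0.6  0. ]
-19 [ 479.8 -299.8  -19.3] [0.5 1.  0.6]
-22 [ 479.8 -299.8  -22.3] [-0.1  0.1  0.3]
-25 [ 479.8 -299.8  -25.3] [ 0.5  0.5 -0.1]
-28 [ 479.8 -299.8  -28.3] [ 0.2  1.1 -0.7]
-31 [ 480.3 -300.3  -29.1] [-3.8  1.2 11.2]
17.7417
```

View pics/s4.png

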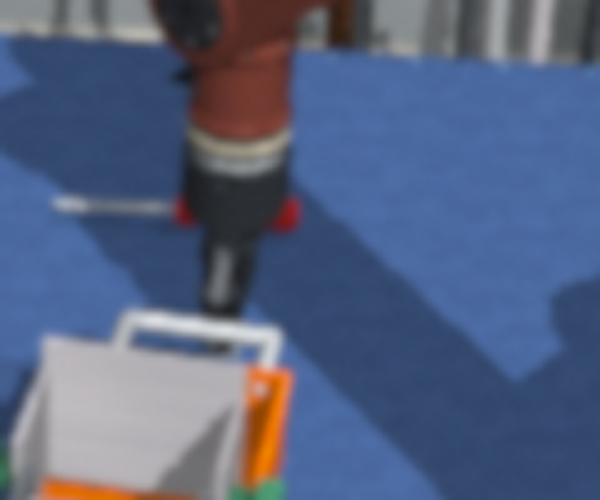

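The table is felt at a reported z of −29, so the fingertips are 29 mm higher than reported, and the sideways position agrees with the camera. I'll correct for that and grasp again.

```bash
sed -i 's/^zb=.*/DZ=29; zb=85-grasp_offset-DZ; zt=165-grasp_offset-DZ/' h.py
python3 - <<'E'
from h import *
np.set_printoptions(precision=1,suppress=True)
move_l([480,-300,zb+75],speed=250)
grip(50,40)
move_l([*A,zb+75],speed=250)
move_l([*A,zb],speed=80)
print(get_obs()['wrist_force'])
print(grip(0,40)); o=get_obs(); print(o['grip_width'],o['tcp_pos'],o['wrist_force'],o['t'])
if 8<o['grip_width']<16:
    move_l([*(B-341*U),zb],speed=70)
    wait(.2);o=get_obs();print(o['grip_width'],o['tcp_pos'],B-341*U,o['wrist_force'],o['t'])
cv2.imwrite("pics/t5.png",cv2.resize(get_image('top')[150:290,160:360],None,fx=4,fy=4)[:,:,::-1])
cv2.imwrite("pics/s5.png",cv2.resize(get_image('side')[120:280,220:350],None,fx=3.7,fy=3.7)[:,:,::-1])
E
```

```text
[ 0.1 -0.4  0.3]
False
10.397184496179218 [ 498.7 -207.5   38.1] [-1.4 -1.   3.3] 21.1083
10.416508560822345 [515.4 -76.7  38.1] [514.1 -77. ] [ 0.5 -1.3  5.7] 23.325
```

View pics/t5.png

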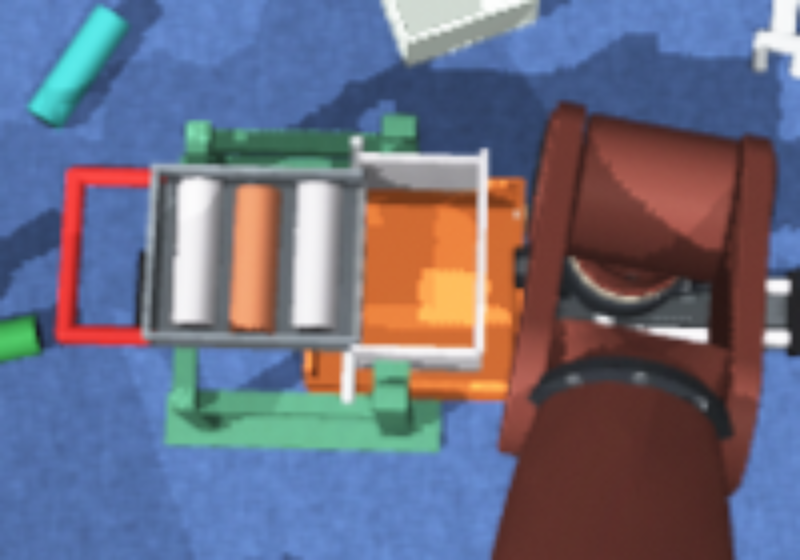

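View pics/s5.png

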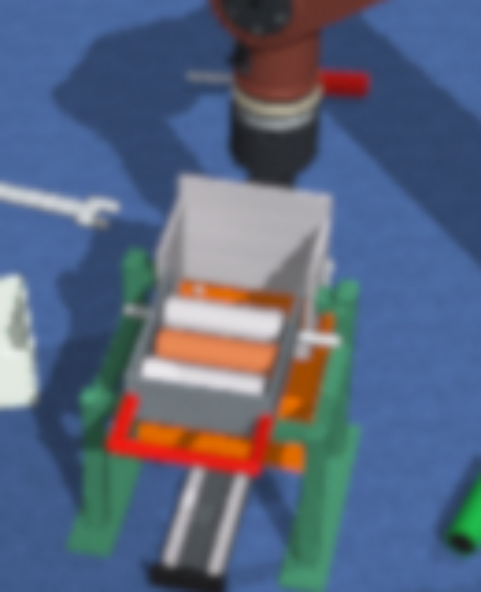

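The bar is held (10.4 mm) and the box has slid in under the spout. I'll check the centring from the box rim and the station's other features.

```bash
python3 - <<'E'
from h import *
np.set_printoptions(precision=1,suppress=True)
T=lambda u,v:((u+.5)/4-.5+160,(v+.5)/4-.5+150)
S=lambda u,v:((u+.5)/3.7-.5+220,(v+.5)/3.7-.5+120)
sp=B-216*U
def c(P): d=P[:2]-sp; return np.array([d@U,d@[U[1],-U[0]]])
for n,p,z in [('boxBL',(305,392),100),('boxBR',(512,398),100),('boxTR',(525,180),100),('spoutback t',(486,150),220),('spoutback b',(481,362),220),('pin t',(358,140),146),('pin b',(347,400),146),('tray end t',(151,168),186),('tray end b',(145,341),186),('traybar t',(72,172),165),('traybar b',(63,338),165),('railend',(0,0),0)]:
    print(n,c(onz('top',T(*p),z)))
for n,p,z in [('pinL',(130,310),146),('pinR',(322,340),146),('barL',(118,443),165),('barR',(258,466),165),('spback L',(180,176),220),('spback R',(331,197),220),('boxfrontR',(302,468),100)]:
    print('side',n,c(onz('side',S(*p),z)))
print(get_obs()['tcp_pos'],c(get_obs()['tcp_pos']))
E
```

```text
boxBL [ 72.1 -73.8]
boxBR [-61.5 -74.7]
boxTR [-67.8  69.6]
spoutback t [-39.8  60.3]
spoutback b [-39.3 -67.3]
pin t [40.9 82.9]
pin b [ 42.3 -83.3]
tray end t [165.4  52.4]
tray end b [163.3 -54.7]
traybar t [218.1  53.5]
traybar b [217.1 -51.2]
railend [311.8 217.5]
side pinL [43.6 83.7]
side pinR [ 45.2 -69.8]
side barL [210.8  51. ]
side barR [211.3 -50.6]
side spback L [-40.8  62.7]
side spback R [-40.6 -58.8]
side boxfrontR [140.9 -72.9]
[515.4 -76.7  38.1] [-124.6    1.2]
```

The rim, hinge and tray features agree to within about 5 mm, and the tolerance is 15 mm. I'll release the box and take hold of the tray handle.

```bash
python3 - <<'E'
from h import *
np.set_printoptions(precision=1,suppress=True)
H=B-341*U
grip(35)
move_l([*H,zb+190],speed=300)
goto([*B,zt+110],O)
grip(42,40)
move_l([*B,zt+5],speed=150)
move_l([*B,zt],speed=40)
print(get_obs()['wrist_force'],get_obs()['t'])
cv2.imwrite("pics/s6.png",cv2.resize(get_image('side')[120:280,220:350],None,fx=3.7,fy=3.7)[:,:,::-1])
grip(0,40);o=get_obs(); print(o['grip_width'],o['tcp_pos'],o['wrist_force'],o['t'])
cv2.imwrite("pics/t6.png",cv2.resize(get_image('top')[150:290,160:360],None,fx=4,fy=4)[:,:,::-1])
E
```

```text
[-0.   0.9  0.3] 27.2167
10.621862524387609 [555.2 258.6 117.7] [-0.7 -6.8  4.3] 27.65
```

View pics/s6.png

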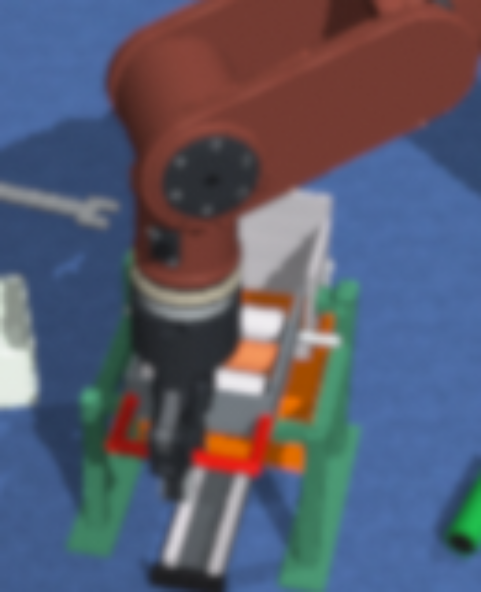

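View pics/t6.png

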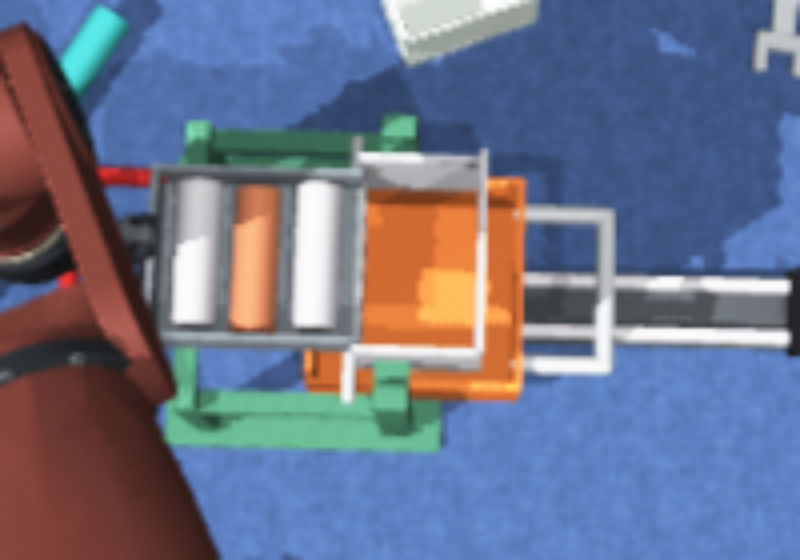

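The red bar is held (10.6 mm). The arm was pulled about 3 mm towards the hinge, so I'll shift the arc by that. Next I check the box offset and tip the tray along its arc.

```bash
python3 - <<'E'
from h import *
np.set_printoptions(precision=1,suppress=True)
T=lambda u,v:((u+.5)/4-.5+160,(v+.5)/4-.5+150)
B2=B-3.5*U; sp=B2-216*U
print('box off',[(onz('top',T(*p),85)[:2]-sp)@U+125 for p in((607,214),(602,370))])
r=np.hypot(180,19);f0=np.arctan2(19,180)
def at(th,speed):
    p=B2+U*(r*np.cos(f0+th)-180); z=zt+r*np.sin(f0+th)-19
    move_l([*p,z],speed=speed)
for th in np.linspace(0.14,0.87,6):
    at(th,110); o=get_obs(); print(round(th,2),o['tcp_pos'],o['wrist_force'],o['grip_width'],o['t'])
wait(.8)
cv2.imwrite("pics/t7.png",cv2.resize(get_image('top')[150:290,160:360],None,fx=4,fy=4)[:,:,::-1])
cv2.imwrite("pics/s7.png",cv2.resize(get_image('side')[100:280,200:350],None,fx=3.3,fy=3.3)[:,:,::-1])
print(get_obs()['t'])
E
```

```text
box off [np.float64(5.290817078933443), np.float64(7.920784984844886)]
0.14 [554.8 254.7 142.4] [ 0.4  3.7 -2.9] 10.37096221376909 28.0917
0.29 [553.9 246.9 167.6] [ 0.1  6.1 -0.1] 10.408012100487513 28.4833
0.43 [552.5 235.9 191.3] [-0.3  7.2  1.6] 10.715989993585177 28.875
0.58 [550.7 221.4 213.7] [-1.   7.5  4.3] 10.67042927470252 29.2667
0.72 [548.5 204.1 233.5] [-2.4  9.7  6.5] 10.300353772467481 29.6583
0.87 [546. 184. 251.] [-3.3 11.   9.2] 10.312359770139324 30.05
30.95
```

View pics/t7.png

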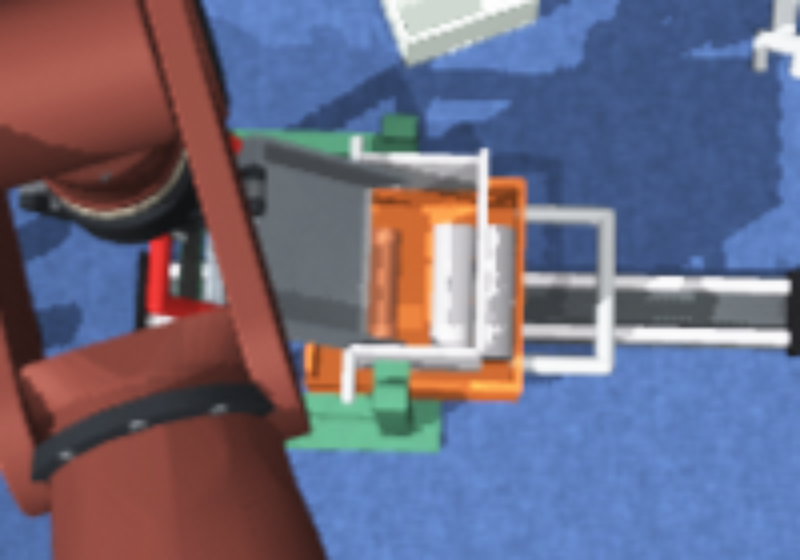

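View pics/s7.png

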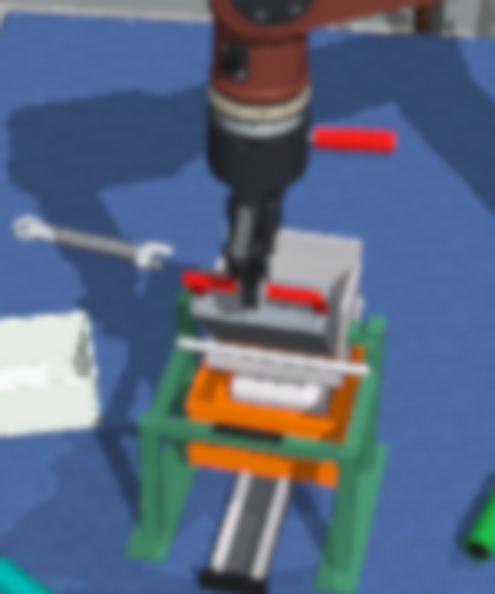

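All three tubes are in the box: two aluminium at (455,290) and (498,290), and the copper one at (382,285). Lowering the tray now.

```bash
python3 - <<'E'
from h import *
np.set_printoptions(precision=1,suppress=True)
B2=B-4.5*U
r=np.hypot(180,19);f0=np.arctan2(19,180)
for th in list(np.linspace(0.87,0,7)[1:]):
    p=B2+U*(r*np.cos(f0+th)-180); z=zt+r*np.sin(f0+th)-19
    move_l([*p,z],speed=100)
o=get_obs(); print(o['tcp_pos'],o['wrist_force'],o['grip_width'],o['t'])
grip(40); 
move_l([*B2,zt+130],speed=200)
goto([480,340,zt+200],O)
wait(.3)
cv2.imwrite("pics/t8.png",cv2.resize(get_image('top')[150:290,160:360],None,fx=4,fy=4)[:,:,::-1])
cv2.imwrite("pics/s8.png",cv2.resize(get_image('side')[120:280,200:350],None,fx=3.7,fy=3.7)[:,:,::-1])
print(get_obs()['wrist_force'],get_obs()['t'])
E
```

```text
[555.4 258.9 117.5] [-1.6  5.5  3.6] 10.622614457228858 33.4
[0.3 0.2 0.3] 35.5833
```

View pics/t8.png

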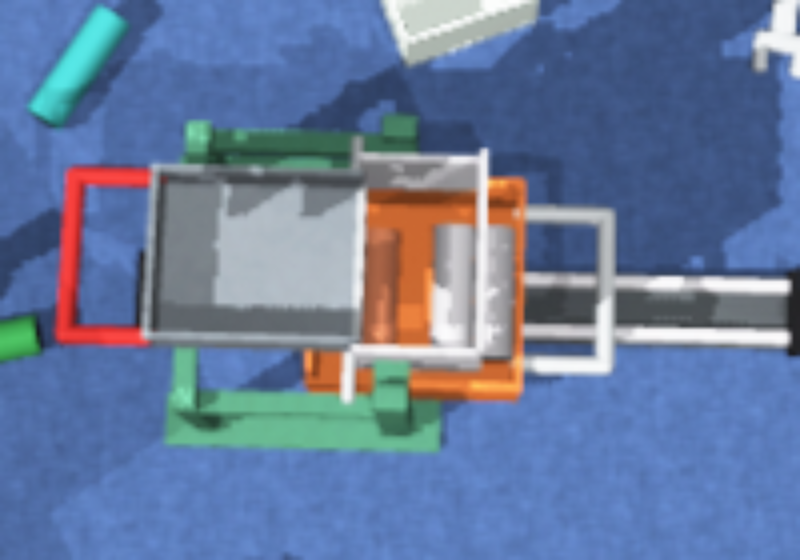

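View pics/s8.png

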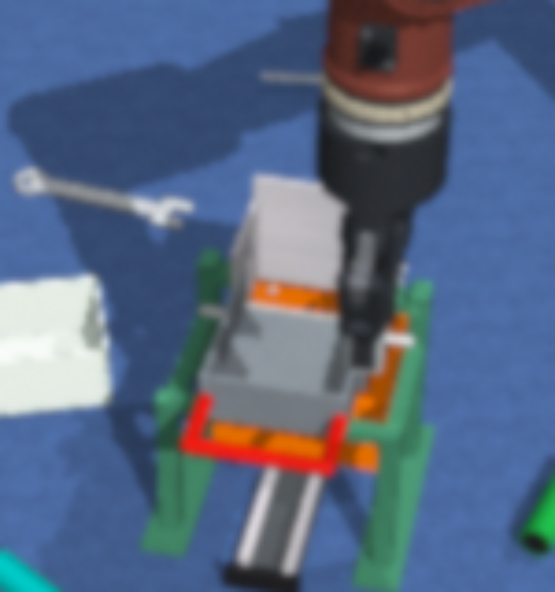

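The tray is empty and its bar is back at its starting pixels, (72,172)–(63,338). The tubes and box are where they were, and nothing touches the arm. Handing in.

```bash
python3 -c "
from station import *
print(sign_off())"
```

```text
the job is handed in; nothing more can be done
None
```

I slid the box under the spout, tipped the tray until all three tubes rolled into the box, lowered the tray to level, let go and handed in at about 35.6 s of the 56 s allowed. There was no verdict, so success rests on my own last checks.

**What the last pictures showed:**
- **Tubes:** both aluminium tubes and the copper one lie in the box, in the same places as in the picture before lowering. They did not look to be moving.
- **Tray:** it is empty, with its red bar back at its starting pixels.
- **Arm:** it was clear, with wrist force near zero.
- **Bystanders:** the arm felt no contact near any of them. In the last crops the wrench and tub, only partly in view, looked undisturbed. I did not measure any of the four, and the bottle was not in the final pictures.

**What failed or disagreed:**
- **First grasp:** it missed the box handle, because the fingertips sit about 29 mm higher than the reported tool position. I confirmed this by touching the table and corrected all later heights, and both grasps then held.
- **Box centring:** my estimates of the offset along the rail range from about −1 to +8 mm, depending on the feature used. All are within the 15 mm limit, so I left the box where it was.

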